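# Push a case through the sprung one-way flap of a job box

### The arm

A 6-joint arm with a two-finger parallel gripper is mounted at the origin on a cart in front of the work surface, level with it; the furniture and walls round the work are solid. World frame = base frame: x ahead of the robot, y to its left, z up, the work surface at z = 0. Lengths are in m, angles in rad, forces in N, time in s.
With the tool pointing down it reaches from about 0.35 to 0.975 m from the base axis. Payload 17.4 kg.
Tool frame: the origin (TCP) lies at the centre of the arm's flange, where the gripper is bolted on; the fingertips stand 173 mm ahead of it and the grasp point (between the pads) lies 155 mm ahead of it (manip.tip_extent is the distance from the TCP to the fingertips, in m); z points along the fingers, y is the line along which they close (so a half turn about z gives the same grasp; the last joint's range is limited). The gripper opens to 85 mm and grips with 20 to 120 N. Pads are 22 mm wide; open, the fingers measure 114 mm over their backs; the gripper's body (76 mm by 85 mm) begins 54 mm behind the grasp point. The pads swing forward as they close: fully open they stand 13 mm farther back than shut.
Start: joints at [1.19, 0.116, 1.442, -0, 1.584, -0.038], TCP at [0.227, 0.636, 0.405] pointing down, gripper open.
Joint ranges: [-2.83, 2.83], [-0.83, 2.19], [0.07, 2.5], [-1.14, 4.28], [0.01, 3], [-2.97, 2.97]. Speed limits (rad/s): [1.89, 1.89, 2.22, 3.14, 3.14, 3.14].

### API

Orientations are given as a unit quaternion [w, x, y, z].
In Python, from station import manip gives the robot as it stands.
- The arm moves only by the tool jog_arm, never from a script. Its argument "increments" is a list of rows, each a list of 7 numbers: the shift along the tool's x, y, z in units of 25 mm (1.0 is 25 mm), then the turn, a rotation vector about the tool's x, y, z in rad, then the closure, from -1 (fully open) to 1 (shut). A call has exactly 5 rows; each row shifts and turns the commanded pose from where the row before left it, along the tool's axes as they then stand; what a row does not reach is not made up. A row lasts 1/8 s, in which the tool goes at most 62.5 mm and 10.7 degrees, less where a joint would pass 70% of its speed; a pose out of reach is approached as far as the arm can. A call is refused whole if a number of a shift passes 1 or a number of a turn 0.188, either way. A call with a gripper value outside its range is refused whole. The fingers move at their own pace and stop on an object; "squeeze" is the grip in N (left out, the last holds). Time passes only in rows, so rows that do not move let the fingers close, or fill a call up. It gives the time, the measured TCP pose, the force, the opening and the grip force at its end, in the units of the state.
- manip.get_obs(): the state, without advancing time (a new reading comes with each control period).
- manip.read_camera(name): name is "scene" or "top" or "wrist"; returns the picture (400x640x3 uint8, red, green, blue); there is no depth.
- manip.camera_params(name): a dict with "fx", "fy", "cx", "cy" (pixels), "world_from_camera" (4x4, takes a point from camera to world coordinates); the wrist camera has in their place "T_tool_cam" (4x4, takes a point from camera to tool coordinates, whose origin is the TCP and whose axes are the flange's). Camera axes: x right, y down, z forward; pixel columns grow to the right and rows downward; lengths in m; the calibration is good to about 2 mm. A picture is of the moment at which its call begins: read the wrist's pose just before it. camera_params takes no time and is no camera call.
- manip.hand_in(): hands the job in; it is judged then, once.
The state is a dict: "t": time; "q": joint angles; "joint_velocities": joint speeds; "joint_efforts": joint torques, N m; "tool_pos": TCP position; "tcp_rot": TCP orientation; "ft_force": force on the tool from outside, world axes, zero at the start; "moment": the same for the moment, N m; "finger_gap": opening from 0.0 (shut) to 1.0 (fully open); "grip_force": force on a finger pad.
Only numpy, scipy, OpenCV 4.12 (cv2) and the standard library are available. Lean on these libraries where they do the work, as an engineer would, in place of code of your own. Each camera call takes 0.05 s, during which the arm holds its last target. There are 200 camera calls.

### The job

Put the small black case into the job box through its orange sprung flap: first set the case down flat on the feed deck in front of the shut flap, between the two guide rods and lengthwise, and let go of it. Then push it in from behind with the fingers until it has gone right through and slid down inside, and draw back so that the flap closes behind it; an upright gripper is stopped by the box's front wall too early, so lean it to reach in. Leave the jar, the pliers and the tape roll where they are.

Things in the scene. Friction and masses are not known exactly. Their poses are not given: they have to be found in the camera images.
- job_box: Fixed blue box, 116 mm wide, 237 mm high, with clear sides and closed clear roof, a flap in its front wall and an aluminium feed deck in front. Origin: at bench height under the middle of the flap opening, on the inner face of the 5 mm front wall (x = -5 to 0 mm). x points level inward through the flap, z up. The back wall's inner face is at x = 195 mm. All points of the box share its axes.
- deck_middle (a point): On the level feed deck's top (75 mm above the bench), 66 mm before the flap opening: a good middle spot for the case. The deck is 116 mm wide, runs from box x = -135 mm to 0, open above. Steel guide rods lie on it along x, 6 mm thick, centred at y = +-41.5 mm (77 mm free between), flared outward before x = -112 mm.
- flap_sill (a point): Middle of the sill: the deck's top under the flap opening, 75 mm above the bench, box x = 0. The opening is 88 mm wide and 94 mm high.
- header_edge (a point): Lower edge of the header over the opening, 169 mm above the bench, box x = 0. Above it the front wall goes straight up to the roof, so an upright gripper body cannot come nearer to the opening than this wall.
- ramp_top (a point): Inner end of the level slick white liner that continues the deck 55 mm inside (75 mm above the bench). From here a slick ramp falls 30 degrees to the box floor: a thing tips and slides down by itself once its centre is a few mm past this line.
- flap (a joint): Orange flap, 80 mm wide and 86 mm tall, hung by its top edge from a hinge 90 mm above the deck, just inside the opening. 0 = shut (hanging upright, its lower edge 4 mm above the deck); grows as it swings inward, up to 1.5 rad; it cannot swing outward. A light spring and its weight close it again (about 0.15 N at its lower edge to start it, under 0.6 N wide open).
- case_center (a point): Centre of the plain black case (closed block, 60 x 90 x 45 mm, about 0.3 kg), half-way up, standing flat on the bench at the start. Its x axis runs across the 60 mm width, its y axis along the 90 mm length, z up.
- scrap_jar: Bystander: round clear jar with black lid, 77 mm across, 67 mm high; origin at the centre of its underside.
- pliers: Bystander: red-handled pliers lying flat, 145 x 62 x 12 mm, long along their x; origin at the centre of the underside.
- tape: Bystander: tan roll of tape lying flat, 44 mm across, 19 mm high; origin at the centre of its underside.

How it is judged:
On the way, in this order (a step that is already met when the one before it is completed fails the run):
1. the case stands flat and let go on the feed deck in front of the shut flap, between the rods, lengthwise (x of case_center in the frame of job_box between -0.125 and -0.035 m and y of case_center in the frame of job_box between -0.015 and 0.015 m and z of case_center in the frame of job_box between 0.088 and 0.106 m and angle between the y axis of case_center and the x axis of job_box, either way round below 0.25 rad and angle between case_center's own z axis and vertical below 0.1 rad and contact force between the fingers and black_case below 0.1 N and linear speed of black_case below 0.02 m/s and value of joint flap below 0.06 rad), for 0.2 s.
2. the case, pushed by the fingers, swings the flap open and stands in the opening (value of joint flap above 0.5 rad and contact force between black_case and flap above 0.02 N and contact force between the fingers and black_case above 0.05 N and x of case_center in the frame of job_box between -0.03 and 0.06 m and z of case_center in the frame of job_box between 0.08 and 0.12 m), for 0.1 s.
At the end, for the whole second after the job is handed in: The case lies at rest inside the box on or below the ramp (its centre 75 to 190 mm past the front wall), clear of the flap, and the flap hangs shut (within 0.06 rad) (x of case_center in the frame of job_box between 0.075 and 0.19 m and y of case_center in the frame of job_box between -0.055 and 0.055 m and z of case_center in the frame of job_box between 0.01 and 0.11 m and value of joint flap below 0.06 rad and linear speed of black_case below 0.02 m/s and angular speed of black_case below 0.2 rad/s); the robot touches nothing.
It fails at once if the jar is shifted by more than 30 mm (distance of scrap_jar from where it was at the start of the episode above 0.03 m).
It fails at once if the pair of pliers is shifted by more than 30 mm (distance of pliers from where it was at the start of the episode above 0.03 m).
It fails at once if the tape roll is shifted by more than 30 mm (distance of tape from where it was at the start of the episode above 0.03 m).
It also fails if it takes over 59 s, if anything falls off the work surface, if the arm or the gripper's body presses on something with over 40 N, if the wrist force passes 120 N, or if a joint passes its speed limit or range.

## Working session

There is one attempt and no reset: what is moved stays moved. The work goes in short steps, Python scripts to look and compute and a tool call to move; the robot and the scene stay as the last step left them, time stands still between calls to the robot, and variables do not carry over. Pictures are saved under pics/ and viewed, at most 10 in all, crops included, and the job is handed in when it is done.

Besides the shell and the picture viewer there is one more tool, called after "Request:" in YAML: its name, and indented under it one key for each argument. jog_arm: Moves the arm, as the interface text tells. Its arguments: {"type":"object","properties":{"increments":{"type":"array"},"squeeze":{"type":"number"}},"required":["increments"]}

```bash
mkdir -p pics; cat > h.py <<'E'
import numpy as np, cv2
from station import manip
from scipy.spatial.transform import Rotation as R
def snap(n,f):
    o=manip.get_obs(); im=manip.read_camera(n); cv2.imwrite('pics/'+f,im[:,:,::-1]); return im,o
def cam(n,o=None):
    p=manip.camera_params(n)
    if n=='wrist':
        T=np.eye(4);q=o['tcp_rot'];T[:3,:3]=R.from_quat([q[1],q[2],q[3],q[0]]).as_matrix();T[:3,3]=o['tool_pos'];M=T@np.array(p['T_tool_cam'])
    else: M=np.array(p['world_from_camera'])
    return p,M
def ray(n,uv,z,o=None):
    p,M=cam(n,o);u,v=uv
    d=M[:3,:3]@np.array([(u-p['cx'])/p['fx'],(v-p['cy'])/p['fy'],1]);c=M[:3,3]
    return c+d*(z-c[2])/d[2]
E
python3 - <<'E'
from h import *
a,_=snap('top','t0.png');b,_=snap('scene','s0.png')
for n in('top','scene'):
    p,M=cam(n);print(n,p['fx'],M.round(3).tolist())
o=manip.get_obs();print(o['t'],o['tcp_rot'],o['tool_pos'])
E
```

```text
top 408.77723806839896 [[0.022, -0.993, 0.112, 0.411], [-1.0, -0.019, 0.024, 0.085], [-0.021, -0.113, -0.993, 1.135], [0.0, 0.0, 0.0, 1.0]]
scene 499.4231614880473 [[0.655, -0.482, 0.582, -0.137], [-0.756, -0.42, 0.502, -0.516], [0.003, -0.769, -0.639, 0.866], [0.0, 0.0, 0.0, 1.0]]
0.1 [-1.11574300e-04  1.70564463e-01  9.85346385e-01 -5.02287560e-04] [0.22688805 0.63573271 0.40405634]
```

View pics/t0.png

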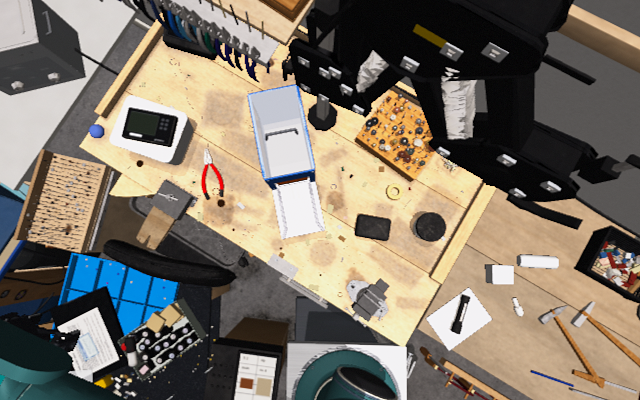

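View pics/s0.png

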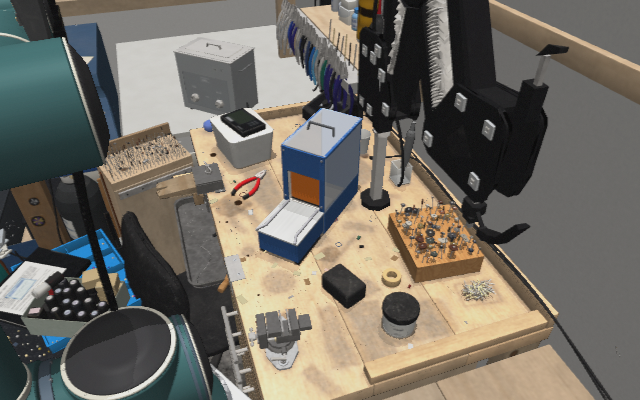

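The top view shows the box roof at about (281,135), deck (298,208), case (373,227), tape (392,191), jar (430,227) and pliers (212,180). The scene view shows the case at (344,285), the flap at (305,189) and the deck at (290,228).

```bash
python3 - <<'E'
from h import *
a=cv2.imread('pics/t0.png');b=cv2.imread('pics/s0.png')
c1=cv2.resize(a[165:255,240:420],None,fx=4.4,fy=4.4,interpolation=cv2.INTER_CUBIC)
c1=c1[:300]if 0 else c1
cv2.imwrite('pics/c1.png',c1[:, :800])
g=a.max(axis=2)
m=np.zeros(g.shape,np.uint8);m[205:250,345:402]=(g[205:250,345:402]<70)
cs,_=cv2.findContours(m,0,2);c=max(cs,key=cv2.contourArea)
r=cv2.minAreaRect(c);print(r,cv2.contourArea(c))
P=np.array([ray('top',p,.045)[:2] for p in cv2.boxPoints(r)]);print(P.round(3),P.mean(0))
print([np.linalg.norm(P[i]-P[i-1]).round(3) for i in range(4)])
E
```

```text
((372.3322448730469, 227.11746215820312), (33.94606399536133, 22.012807846069336), 10.007980346679688) 685.5
[[ 0.44  -0.012]
 [ 0.497 -0.022]
 [ 0.483 -0.111]
 [ 0.426 -0.101]] [ 0.46152874 -0.06136942]
[np.float64(0.089), np.float64(0.059), np.float64(0.09), np.float64(0.058)]
```

View pics/c1.png

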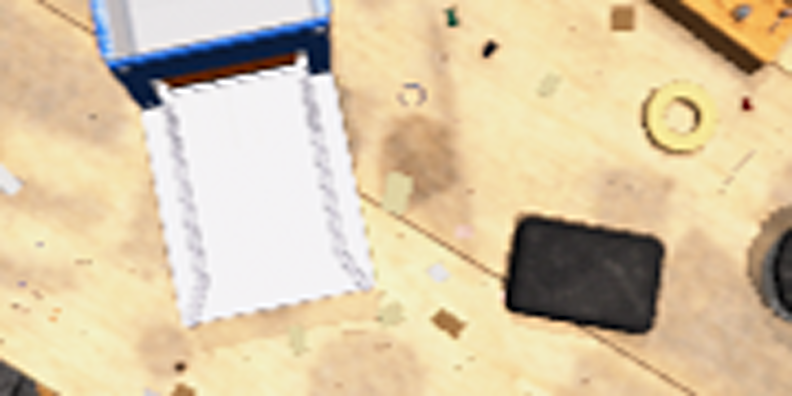

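The crop shows the deck front corners at (188,325) and (372,288), its rear corners at (142,108) and (335,75), and the roof's front edge from (110,68) to (328,20). The case lies clear of the tape.

```bash
python3 - <<'E'
from h import *
f=lambda u,v:(240+u/4.4-.4,165+v/4.4-.4)
D=[ray('top',f(*p),.075)[:2] for p in[(188,325),(372,288),(335,75),(142,108)]]
Rf=[ray('top',f(*p),.237)[:2] for p in[(110,68),(328,20)]]
print(np.round(D,4),np.round(Rf,4))
D=np.array(D)
fl=(D[0]+D[1])/2;ax=(D[2]+D[3])/2-fl;print(fl,np.linalg.norm(ax),np.degrees(np.arctan2(ax[1],ax[0])))
w=D[1]-D[0];print(np.linalg.norm(w),np.degrees(np.arctan2(w[1],w[0]))+90)
w=Rf[1]-Rf[0];print(np.linalg.norm(w),np.degrees(np.arctan2(w[1],w[0]))+90, (Rf[0]+Rf[1])/2)
# deck in scene view, header orange flap
b=cv2.imread('pics/s0.png');h=cv2.cvtColor(b,cv2.COLOR_BGR2HSV)
m=cv2.inRange(h[160:215,280:330],(5,150,80),(20,255,255));cs,_=cv2.findContours(m,0,2);c=max(cs,key=cv2.contourArea)
print(cv2.boundingRect(c),cv2.approxPolyDP(c,3,True).reshape(-1,2)+[280,160])
p,M=cam('wrist',manip.get_obs());print(p['fx'],np.array(p['T_tool_cam']).round(3).tolist())
E
```

```text
[[0.4259 0.1743]
 [0.4498 0.0667]
 [0.576  0.091 ]
 [0.5539 0.2055]] [[0.5522 0.204 ]
 [0.5788 0.0941]]
[0.43786602 0.12052741] 0.13007126711258699 12.298956319109358
0.11025129876077543 12.554676121042334
0.11301053738789757 13.630055647798812 [0.56547542 0.14906075]
(11, 12, 28, 33) [[291 172]
 [292 195]
 [318 204]
 [318 180]]
308.1833126824753 [[0.0, -0.944, -0.33, 0.085], [1.0, 0.0, 0.001, -0.0], [-0.0, -0.33, 0.944, 0.031], [0.0, 0.0, 0.0, 1.0]]
```

```bash
cat >> h.py <<'E'
from scipy.linalg import logm,expm
def plan(p,ya,N,lean=0,b=0,cl=None):
    "tool y at world yaw ya (deg), leaned by lean deg toward world yaw b; prints one row to be repeated N times"
    o=manip.get_obs();q=o['tcp_rot'];T=np.eye(4);T[:3,:3]=R.from_quat([q[1],q[2],q[3],q[0]]).as_matrix();T[:3,3]=o['tool_pos']
    a,l,b=np.radians([ya,lean,b]);y=np.array([np.cos(a),np.sin(a),0]);z=np.array([np.sin(l)*np.cos(b),np.sin(l)*np.sin(b),-np.cos(l)])
    G=np.eye(4);G[:3,:3]=np.c_[np.cross(y,z),y,z];G[:3,3]=p
    E=np.real(expm(logm(np.linalg.inv(T)@G)/N))
    print('t',round(o['t'],2),'pos',np.round(T[:3,3],4),'gap',round(float(o['finger_gap']),3),'row',(E[:3,3]/.025).round(3),R.from_matrix(E[:3,:3]).as_rotvec().round(4),'x',N)
E
python3 - <<'E'
from h import *
o=manip.get_obs()
print(o['q'])
plan([.22688805,.63573271,.50],70.4,5)
import h
# from raised pose
class F: pass
oo=dict(o);oo['tool_pos']=np.array([.2269,.6357,.50]);g=manip.get_obs
class MM:
    get_obs=staticmethod(lambda:oo)
h.manip=MM
for N in(35,40,45): h.plan([.4615,-.061,.44],-9,N)
E
```

```text
[ 1.19020664e+00  1.16422072e-01  1.44218288e+00  9.66986810e-06
  1.58401672e+00 -3.77845206e-02]
t 0.1 pos [0.2269 0.6357 0.4041] gap 1.0 row [ 0.    -0.    -0.768] [-0.0002 -0.     -0.0001] x 5
t 0.1 pos [0.2269 0.6357 0.5   ] gap 1.0 row [-0.887 -0.208  0.069] [-0.      0.      0.0396] x 35
t 0.1 pos [0.2269 0.6357 0.5   ] gap 1.0 row [-0.777 -0.18   0.06 ] [-0.      0.      0.0346] x 40
t 0.1 pos [0.2269 0.6357 0.5   ] gap 1.0 row [-0.691 -0.159  0.053] [-0.      0.      0.0308] x 45
```

Request:
jog_arm:
  increments:
    - [0, 0, -0.77, 0, 0, 0, -1]
    - [0, 0, -0.77, 0, 0, 0, -1]
    - [0, 0, -0.77, 0, 0, 0, -1]
    - [0, 0, -0.77, 0, 0, 0, -1]
    - [0, 0, -0.77, 0, 0, 0, -1]

```text
t: 0.72
tool_pos: [0.2269, 0.6357, 0.5025]
tcp_rot: [0.0, 0.171, 0.985, 0.0]
ft_force: [-0.4, 0.0, -0.6]
finger_gap: 0.998
grip_force: 0.0
```

Request:
jog_arm:
  increments:
    - [-0.89, -0.21, 0.07, 0, 0, 0.04, -1]
    - [-0.89, -0.21, 0.07, 0, 0, 0.04, -1]
    - [-0.89, -0.21, 0.07, 0, 0, 0.04, -1]
    - [-0.89, -0.21, 0.07, 0, 0, 0.04, -1]
    - [-0.89, -0.21, 0.07, 0, 0, 0.04, -1]

```text
t: 1.35
tool_pos: [0.3188, 0.565, 0.4919]
tcp_rot: [-0.0, 0.27, 0.963, -0.0]
ft_force: [1.0, -0.6, -0.4]
finger_gap: 0.999
grip_force: 0.0
```

Request:
jog_arm:
  increments:
    - [-0.89, -0.21, 0.07, 0, 0, 0.04, -1]
    - [-0.89, -0.21, 0.07, 0, 0, 0.04, -1]
    - [-0.89, -0.21, 0.07, 0, 0, 0.04, -1]
    - [-0.89, -0.21, 0.07, 0, 0, 0.04, -1]
    - [-0.89, -0.21, 0.07, 0, 0, 0.04, -1]

```text
t: 1.98
tool_pos: [0.3932, 0.479, 0.4833]
tcp_rot: [0.0, 0.364, 0.931, 0.0]
ft_force: [-0.0, 0.1, 0.3]
finger_gap: 1.0
grip_force: 0.0
```

Request:
jog_arm:
  increments:
    - [-0.89, -0.21, 0.07, 0, 0, 0.04, -1]
    - [-0.89, -0.21, 0.07, 0, 0, 0.04, -1]
    - [-0.89, -0.21, 0.07, 0, 0, 0.04, -1]
    - [-0.89, -0.21, 0.07, 0, 0, 0.04, -1]
    - [-0.89, -0.21, 0.07, 0, 0, 0.04, -1]

```text
t: 2.6
tool_pos: [0.4493, 0.3795, 0.4746]
tcp_rot: [-0.0, 0.455, 0.89, 0.0]
ft_force: [0.1, 0.7, -1.1]
finger_gap: 1.0
grip_force: 0.0
```

Request:
jog_arm:
  increments:
    - [-0.89, -0.21, 0.07, 0, 0, 0.04, -1]
    - [-0.89, -0.21, 0.07, 0, 0, 0.04, -1]
    - [-0.89, -0.21, 0.07, 0, 0, 0.04, -1]
    - [-0.89, -0.21, 0.07, 0, 0, 0.04, -1]
    - [-0.89, -0.21, 0.07, 0, 0, 0.04, -1]

```text
t: 3.22
tool_pos: [0.4845, 0.271, 0.4658]
tcp_rot: [-0.0, 0.542, 0.84, 0.0]
ft_force: [0.1, -0.3, 0.6]
finger_gap: 0.999
grip_force: 0.0
```

Request:
jog_arm:
  increments:
    - [-0.89, -0.21, 0.07, 0, 0, 0.04, -1]
    - [-0.89, -0.21, 0.07, 0, 0, 0.04, -1]
    - [-0.89, -0.21, 0.07, 0, 0, 0.04, -1]
    - [-0.89, -0.21, 0.07, 0, 0, 0.04, -1]
    - [-0.89, -0.21, 0.07, 0, 0, 0.04, -1]

```text
t: 3.85
tool_pos: [0.4974, 0.1577, 0.4571]
tcp_rot: [0.0, 0.623, 0.782, 0.0]
ft_force: [0.4, 0.0, -0.1]
finger_gap: 0.999
grip_force: 0.0
```

```bash
python3 - <<'E'
from h import *
im,o=snap('wrist','w0.png')
np.savez('w0.npz',p=o['tool_pos'],q=o['tcp_rot'])
plan([.4615,-.061,.40],-9,10)
E
```

```text
t 3.9 pos [0.4974 0.156  0.457 ] gap 0.996 row [-0.864 -0.189  0.228] [0.     0.0001 0.0379] x 10
```

View pics/w0.png

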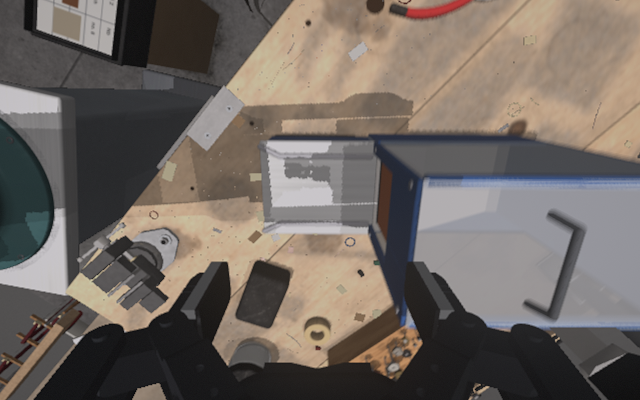

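The wrist view shows the deck with its front edge near u=263 (v 139–236) and the box wall at about u=372. The case is at (265,293), between the fingers and the tape.

```bash
python3 - <<'E'
from h import *
d=np.load('w0.npz');o=dict(tool_pos=d['p'],tcp_rot=d['q'])
a=cv2.imread('pics/w0.png')
f=lambda u,v,z:ray('wrist',(u,v),z,o)[:2]
D=np.array([f(265,139,.075),f(262,236,.075),f(371,233,.075),f(373,138,.075)]);print(D.round(4))
print('front mid',D[:2].mean(0),'w',np.linalg.norm(D[0]-D[1]));ax=D[2:].mean(0)-D[:2].mean(0);print(np.linalg.norm(ax),np.degrees(np.arctan2(ax[1],ax[0])))
for i,j in((0,3),(1,2)):
    e=D[j]-D[i];print(np.degrees(np.arctan2(e[1],e[0])))
Rf=np.array([f(413,178,.237),f(402,326,.237)]);print('roof',Rf.round(4))
g=a.max(axis=2);m=np.zeros(g.shape,np.uint8);m[250:335,228:300]=g[250:335,228:300]<75
cs,_=cv2.findContours(m,0,2);c=max(cs,key=cv2.contourArea);r=cv2.minAreaRect(c);print(r)
P=np.array([f(*p,.045) for p in cv2.boxPoints(r)]);print(P.round(3),P.mean(0))
c1=cv2.resize(a[125:245,250:390],None,fx=5,fy=5,interpolation=cv2.INTER_CUBIC);cv2.imwrite('pics/c2.png',c1)
E
```

```text
[[0.4328 0.1788]
 [0.4497 0.0585]
 [0.5823 0.0931]
 [0.5515 0.2071]]
front mid [0.44122578 0.11865083] w 0.12143433159066162
0.12953820943180294 14.064512774477102
13.439496633614088
14.620759419057308
roof [[0.5497 0.2038]
 [0.5792 0.0913]]
((263.33563232421875, 294.4383544921875), (39.3258171081543, 62.3829231262207), 20.556045532226562)
[[ 0.428 -0.099]
 [ 0.445  0.007]
 [ 0.499 -0.003]
 [ 0.487 -0.112]] [ 0.46486721 -0.05206299]
```

View pics/c2.png

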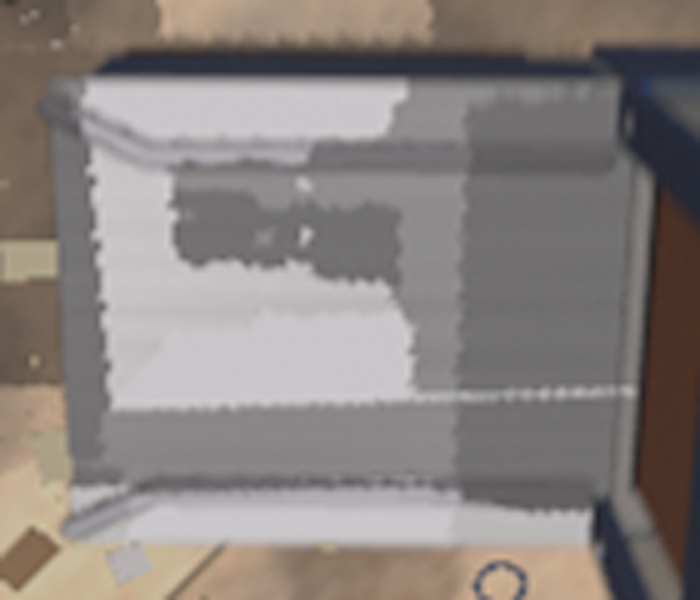

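Request:
jog_arm:
  increments:
    - [-0.86, -0.19, 0.23, 0, 0, 0.038, -1]
    - [-0.86, -0.19, 0.23, 0, 0, 0.038, -1]
    - [-0.86, -0.19, 0.23, 0, 0, 0.038, -1]
    - [-0.86, -0.19, 0.23, 0, 0, 0.038, -1]
    - [-0.86, -0.19, 0.23, 0, 0, 0.038, -1]

```text
t: 4.53
tool_pos: [0.49, 0.0483, 0.4283]
tcp_rot: [0.0, 0.694, 0.72, 0.0]
ft_force: [-1.2, 0.8, 0.1]
finger_gap: 1.001
grip_force: 0.0
```

Request:
jog_arm:
  increments:
    - [-0.86, -0.19, 0.23, 0, 0, 0.038, -1]
    - [-0.86, -0.19, 0.23, 0, 0, 0.038, -1]
    - [-0.86, -0.19, 0.23, 0, 0, 0.038, -1]
    - [-0.86, -0.19, 0.23, 0, 0, 0.038, -1]
    - [-0.86, -0.19, 0.23, 0, 0, 0.038, -1]

```text
t: 5.15
tool_pos: [0.462, -0.058, 0.3995]
tcp_rot: [0.0, 0.759, 0.651, 0.0]
ft_force: [0.3, -0.2, 0.9]
finger_gap: 1.0
grip_force: 0.0
```

The crop shows the deck edges at v=80 and 543, with the front edge running from u=55 to 70. The rods are at v≈152 and 488.

```bash
python3 - <<'E'
from h import *
d=np.load('w0.npz');o=dict(tool_pos=d['p'],tcp_rot=d['q'])
f=lambda u,v,z:ray('wrist',(250+u/5-.4,125+v/5-.4),z,o)[:2]
D=np.array([f(55,80,.075),f(70,543,.075),f(590,543,.075),f(615,80,.075)])
print(D.round(4),D[:2].mean(0),np.linalg.norm(D[0]-D[1]))
for i,j in((0,3),(1,2)):
    e=D[j]-D[i];print(np.degrees(np.arctan2(e[1],e[0])))
r=np.array([f(150,152,.078),f(610,158,.078),f(150,488,.078),f(460,490,.078)])
print(r.round(4));e=r[1]-r[0];print(np.degrees(np.arctan2(*e[::-1])),np.degrees(np.arctan2(*(r[3]-r[2])[::-1])))
for y in(12,12.8,13.5):
    y=np.radians(y);X=np.array([np.cos(y),np.sin(y)]);Y=np.array([-X[1],X[0]])
    print('y coord deck',(D@Y).round(4),'rods',(r@Y).round(4),'x front',(D[:2]@X).round(4), 'O?',np.array([.57,.15])@X,np.array([.57,.15])@Y)
im,o=snap('wrist','w1.png')
g=im.max(axis=2);m=(g<60).astype(np.uint8);n,l,s,c=cv2.connectedComponentsWithStats(m)
for i in range(1,n):
    if s[i,4]>1500:print(s[i],c[i])
E
```

```text
[[0.4283 0.1761]
 [0.4511 0.063 ]
 [0.5783 0.0921]
 [0.5519 0.2044]] [0.43970017 0.11956741] 0.11531257419225344
12.913271442787876
12.88275882840918
[[0.4526 0.1654]
 [0.5552 0.1875]
 [0.4679 0.0836]
 [0.5423 0.1001]]
12.1553758545924 12.485106249955347
y coord deck [ 0.0832 -0.0321 -0.0301  0.0852] rods [ 0.0677  0.068  -0.0155 -0.0149] x front [0.4556 0.4543] O? 0.588730886040933 0.02821247634394803
y coord deck [ 0.0768 -0.0385 -0.0383  0.0771] rods [ 0.061   0.0598 -0.0221 -0.0226] x front [0.4567 0.4538] O? 0.5890674065970911 0.01998975950273813
y coord deck [ 0.0712 -0.044  -0.0454  0.0699] rods [ 0.0552  0.0527 -0.0279 -0.0293] x front [0.4576 0.4533] O? 0.5892676592050614 0.012791630661785425
[    6     0   197   244 13022] [97.84818    91.29496237]
[ 558    0   82   37 2363] [595.48455353  16.85146001]
[   0  104   55  158 3713] [ 20.47831942 191.99838406]
[ 291  137   55   81 3841] [319.1598542  176.19526165]
[   33   231   607   169 34336] [326.76630941 356.45599371]
[ 309  271   63   59 2399] [339.80408504 301.0950396 ]
```

View pics/w1.png

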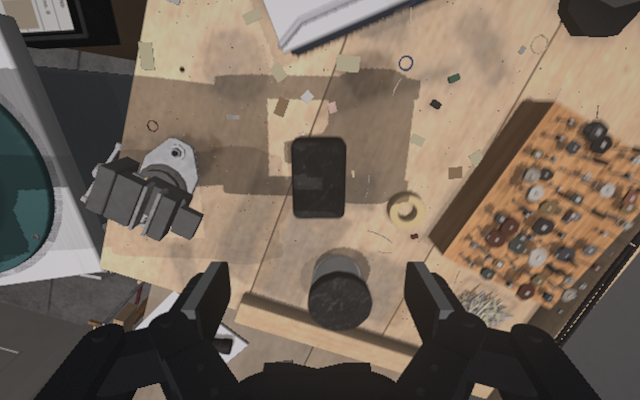

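The wrist view shows the case at u 291–346, v 137–218, square to the gripper. The jar is below it at (340,295) and the tape to its right at (408,210).

```bash
python3 - <<'E'
from h import *
o=manip.get_obs();q=o['tcp_rot'];Rm=R.from_quat([q[1],q[2],q[3],q[0]]).as_matrix()
for uv in((291,180),(346,180),(319,137),(319,218),(319,218)):
    P=ray('wrist',uv,.045,o);print(uv,P.round(4),((P-o['tool_pos'])@Rm).round(4))
im=cv2.imread('pics/w1.png');m=np.zeros(im.shape[:2],np.uint8);m[125:230,275:360]=im.max(axis=2)[125:230,275:360]<60
c=max(cv2.findContours(m,0,2)[0],key=cv2.contourArea);print(cv2.minAreaRect(c))
J=ray('wrist',(340,300),.067,o);print('jar',J.round(3));print(ray('wrist',(409,211),.019,o).round(3))
E
```

```text
(291, 180) [ 0.433  -0.0602  0.045 ] [-0.005  -0.0277  0.3538]
(346, 180) [ 0.492  -0.0696  0.045 ] [-0.005   0.0321  0.3538]
(319, 137) [ 0.4702 -0.0194  0.045 ] [0.0412 0.0026 0.3538]
(319, 218) [ 0.4562 -0.1091  0.045 ] [-0.0496  0.0028  0.3538]
(319, 218) [ 0.4562 -0.1091  0.045 ] [-0.0496  0.0028  0.3538]
((318.0, 177.0), (80.0, 54.0), 90.0)
jar [ 0.466 -0.206  0.067]
[ 0.564 -0.128  0.019]
```

Request:
jog_arm:
  increments:
    - [-0.08, 0.05, 0.86, 0, 0, 0, -1]
    - [-0.07, 0.05, 0.86, 0, 0, 0, -1]
    - [0, 0, 0.86, 0, 0, 0, -1]
    - [0, 0, 0.86, 0, 0, 0, -1]
    - [0, 0, 0.86, 0, 0, 0, -1]

```text
t: 5.82
tool_pos: [0.4643, -0.0606, 0.2902]
tcp_rot: [-0.0, 0.758, 0.652, -0.0]
ft_force: [0.0, 0.8, -0.0]
finger_gap: 0.998
grip_force: 0.0
```

Request:
jog_arm:
  increments:
    - [0, 0, 0.86, 0, 0, 0, -1]
    - [0, 0, 0.86, 0, 0, 0, -1]
    - [0, 0, 0.86, 0, 0, 0, -1]
    - [0, 0, 0.86, 0, 0, 0, -1]
    - [0, 0, 0.86, 0, 0, 0, -1]

```text
t: 6.45
tool_pos: [0.464, -0.0605, 0.1828]
tcp_rot: [-0.0, 0.758, 0.652, -0.0]
ft_force: [0.3, 1.2, 0.5]
finger_gap: 1.0
grip_force: 0.0
```

Request:
jog_arm:
  increments:
    - [0, 0, 0, 0, 0, 0, 0.6]
    - [0, 0, 0, 0, 0, 0, 0.6]
    - [0, 0, 0, 0, 0, 0, 0.6]
    - [0, 0, 0, 0, 0, 0, 0.6]
    - [0, 0, 0, 0, 0, 0, 0.6]
  squeeze: 40

```text
t: 7.08
tool_pos: [0.4644, -0.061, 0.1849]
tcp_rot: [0.0, 0.759, 0.651, 0.0]
ft_force: [-0.3, -0.0, -3.4]
finger_gap: 0.695
grip_force: 46.3
```

Request:
jog_arm:
  increments:
    - [0, 0, -0.4, 0, 0, 0, 0.6]
    - [0, 0, -0.8, 0, 0, 0, 0.6]
    - [0, 0, -1, 0, 0, 0, 0.6]
    - [0, 0, -1, 0, 0, 0, 0.6]
    - [0, 0, -1, 0, 0, 0, 0.6]

```text
t: 7.7
tool_pos: [0.4642, -0.061, 0.2913]
tcp_rot: [0.0, 0.759, 0.651, 0.0]
ft_force: [0.4, -0.4, -3.2]
finger_gap: 0.693
grip_force: 46.1
```

Request:
jog_arm:
  increments:
    - [0, 0, -1, 0, 0, 0, 0.6]
    - [0, 0, -0.7, 0, 0, 0, 0.6]
    - [0, 0, -0.3, 0, 0, 0, 0.6]
    - [0, 0, 0, 0, 0, 0, 0.6]
    - [0, 0, 0, 0, 0, 0, 0.6]

```text
t: 8.32
tool_pos: [0.4643, -0.061, 0.3388]
tcp_rot: [-0.0, 0.759, 0.651, -0.0]
ft_force: [0.2, 0.2, -3.1]
finger_gap: 0.695
grip_force: 46.3
```

```bash
python3 - <<'E'
from h import *
plan([.4541,.1228,.34],102.8,15)
E
```

```text
t 8.32 pos [ 0.4643 -0.061   0.3388] gap 0.695 row [ 0.441  0.372 -0.003] [-1.000e-04 -1.000e-04 -1.298e-01] x 15
```

Request:
jog_arm:
  increments:
    - [0.44, 0.37, 0, 0, 0, -0.13, 0.6]
    - [0.44, 0.37, 0, 0, 0, -0.13, 0.6]
    - [0.44, 0.37, 0, 0, 0, -0.13, 0.6]
    - [0.44, 0.37, 0, 0, 0, -0.13, 0.6]
    - [0.44, 0.37, 0, 0, 0, -0.13, 0.6]

```text
t: 8.95
tool_pos: [0.5039, -0.002, 0.3387]
tcp_rot: [-0.001, 0.509, 0.861, -0.0]
ft_force: [-0.2, -1.1, -4.6]
finger_gap: 0.695
grip_force: 46.2
```

Request:
jog_arm:
  increments:
    - [0.44, 0.37, 0, 0, 0, -0.13, 0.6]
    - [0.44, 0.37, 0, 0, 0, -0.13, 0.6]
    - [0.44, 0.37, 0, 0, 0, -0.13, 0.6]
    - [0.44, 0.37, 0, 0, 0, -0.13, 0.6]
    - [0.44, 0.37, 0, 0, 0, -0.13, 0.6]

```text
t: 9.57
tool_pos: [0.4995, 0.0686, 0.3387]
tcp_rot: [-0.001, 0.208, 0.978, -0.0]
ft_force: [0.4, 0.6, -3.4]
finger_gap: 0.694
grip_force: 46.2
```

Request:
jog_arm:
  increments:
    - [0.44, 0.37, 0, 0, 0, -0.13, 0.6]
    - [0.44, 0.37, 0, 0, 0, -0.13, 0.6]
    - [0.44, 0.37, 0, 0, 0, -0.13, 0.6]
    - [0.44, 0.37, 0, 0, 0, -0.13, 0.6]
    - [0.44, 0.37, 0, 0, 0, -0.13, 0.6]

```text
t: 10.2
tool_pos: [0.4532, 0.1221, 0.3387]
tcp_rot: [-0.001, -0.116, 0.993, -0.0]
ft_force: [0.3, 0.5, -3.0]
finger_gap: 0.697
grip_force: 46.2
```

```bash
python3 - <<'E'
from h import *
plan([.495,.1321,.29],102.8,5)
im,o=snap('top','t1.png');cv2.imwrite('pics/c3.png',cv2.resize(im[110:260,220:400,::-1],None,fx=4,fy=4))
E
```

```text
t 10.2 pos [0.4532 0.1221 0.3387] gap 0.697 row [-0.344  0.002  0.39 ] [ 0.     -0.0003  0.0016] x 5
```

View pics/c3.png

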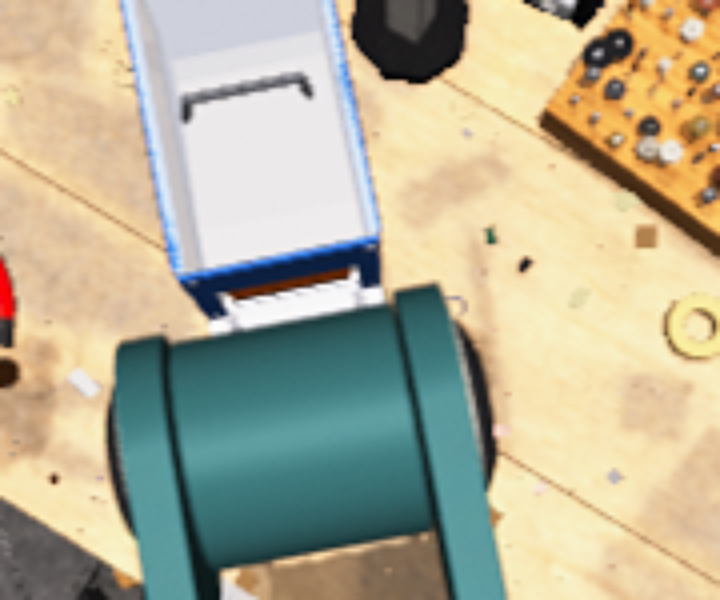

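The crop shows the wrist housing over the deck, lined up with the box and clear of its front wall (roof edge at about v 240–275).

Request:
jog_arm:
  increments:
    - [-0.34, 0, 0.39, 0, 0, 0.002, 0.6]
    - [-0.34, 0, 0.39, 0, 0, 0.002, 0.6]
    - [-0.34, 0, 0.39, 0, 0, 0.002, 0.6]
    - [-0.34, 0, 0.39, 0, 0, 0.002, 0.6]
    - [-0.34, 0, 0.39, 0, 0, 0, 0.6]

```text
t: 10.88
tool_pos: [0.4958, 0.1313, 0.29]
tcp_rot: [-0.0, -0.109, 0.994, -0.0]
ft_force: [-0.3, -0.2, -3.6]
finger_gap: 0.693
grip_force: 46.3
```

Request:
jog_arm:
  increments:
    - [0, 0, 0.4, 0, 0, 0, 0.6]
    - [0, 0, 0.4, 0, 0, 0, 0.6]
    - [0, 0, 0.25, 0, 0, 0, 0.6]
    - [0, 0, 0, 0, 0, 0, 0.6]
    - [0, 0, 0, 0, 0, 0, 0.6]

```text
t: 11.5
tool_pos: [0.4951, 0.1312, 0.2652]
tcp_rot: [0.0, -0.109, 0.994, 0.0]
ft_force: [-0.2, 0.0, -4.0]
finger_gap: 0.697
grip_force: 46.2
```

```bash
python3 - <<'E'
from h import *
plan([.495,.1321,.26],102.8,2)
im,o=snap('scene','s1.png');cv2.imwrite('pics/c4.png',cv2.resize(im[110:290,220:420,::-1],None,fx=3.3,fy=3.3))
E
```

```text
t 11.5 pos [0.4951 0.1312 0.2652] gap 0.697 row [-0.002  0.018  0.103] [ 0.      0.0003 -0.0021] x 2
```

View pics/c4.png

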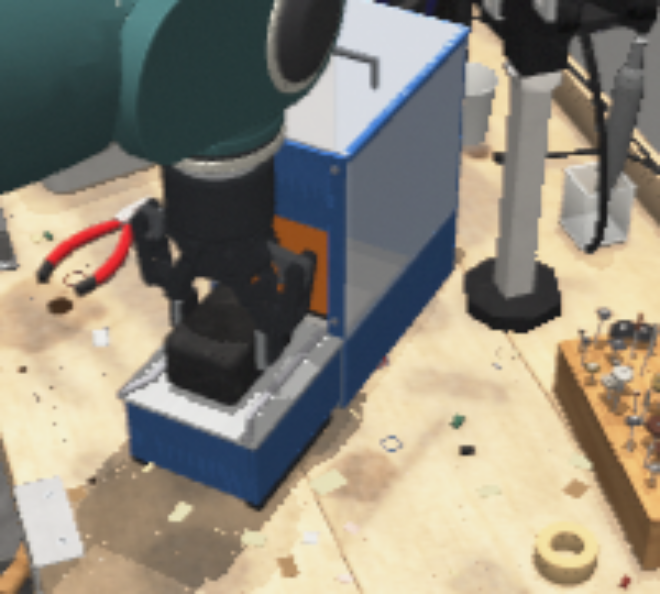

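The picture shows the case just above the deck, between the rods and lengthwise. I'll lower it and release.

Request:
jog_arm:
  increments:
    - [0, 0, 0.09, 0, 0, 0, 0.6]
    - [0, 0, 0.08, 0, 0, 0, 0.6]
    - [0, 0, 0.02, 0, 0, 0, 0.6]
    - [0, 0, 0, 0, 0, 0, 0.6]
    - [0, 0, 0, 0, 0, 0, 0.6]

```text
t: 12.18
tool_pos: [0.4951, 0.1312, 0.26]
tcp_rot: [0.0, -0.109, 0.994, 0.0]
ft_force: [-0.1, 0.0, -3.8]
finger_gap: 0.694
grip_force: 46.3
```

Request:
jog_arm:
  increments:
    - [0, 0, 0, 0, 0, 0, -0.5]
    - [0, 0, 0, 0, 0, 0, -0.7]
    - [0, 0, 0, 0, 0, 0, -0.9]
    - [0, 0, 0, 0, 0, 0, -0.9]
    - [0, 0, 0, 0, 0, 0, -0.9]

```text
t: 12.8
tool_pos: [0.4951, 0.1312, 0.26]
tcp_rot: [0.0, -0.109, 0.994, 0.0]
ft_force: [-0.4, -0.0, 1.0]
finger_gap: 0.95
grip_force: 0.0
```

Request:
jog_arm:
  increments:
    - [0, 0, -0.5, 0, 0, 0, -0.9]
    - [0, 0, -0.8, 0, 0, 0, -0.9]
    - [0, 0, -0.9, 0, 0, 0, -0.9]
    - [0, 0, -0.9, 0, 0, 0, -0.9]
    - [0, 0, -0.6, 0, 0, 0, -0.9]

```text
t: 13.42
tool_pos: [0.495, 0.1312, 0.355]
tcp_rot: [0.001, -0.109, 0.994, 0.0]
ft_force: [-0.7, 0.1, -0.2]
finger_gap: 0.945
grip_force: 0.0
```

```bash
cat >> h.py <<'E'
O=np.array([.5711,.1494]);BX=np.array([.9751,.2215]);BY=np.array([-.2215,.9751])
def tip(x,z,lean,N,y=0,L=.170):
    l=np.radians(lean);p=O+BX*(x-L*np.sin(l))+BY*y
    plan([*p,z+L*np.cos(l)],102.8,N,lean,12.8)
def box(P): return ((P[:2]-O)@BX).round(4),((P[:2]-O)@BY).round(4)
E
python3 - <<'E'
from h import *
im,o=snap('wrist','w2.png')
g=im.max(axis=2)
m=(g<75).astype(np.uint8);m=cv2.morphologyEx(m,cv2.MORPH_OPEN,np.ones((5,5)))
n,l,s,c=cv2.connectedComponentsWithStats(m)
for i in range(1,n):
    if s[i,4]>1000:
        k=max(cv2.findContours((l==i).astype(np.uint8),0,2)[0],key=cv2.contourArea);r=cv2.minAreaRect(k)
        print(s[i],np.round(r[1]),r[2],[box(ray('wrist',p,.12,o)) for p in cv2.boxPoints(r)])
tip(-.15,.16,15,5)
E
```

```text
[  438     0   202   218 20930] [217. 201.] 90.0 [(np.float64(-0.2121), np.float64(0.0685)), (np.float64(-0.2117), np.float64(0.1834)), (np.float64(-0.0773), np.float64(0.2294)), (np.float64(-0.0779), np.float64(0.0855))]
[ 486   81  154  195 3399] [210.  94.] 41.96442794799805 [(np.float64(-0.1284), np.float64(0.0719)), (np.float64(-0.1715), np.float64(0.1058)), (np.float64(-0.0774), np.float64(0.235)), (np.float64(-0.0182), np.float64(0.2065))]
[ 276  152   84  121 9563] [ 83. 120.] -0.0 [(np.float64(-0.0328), np.float64(-0.0328)), (np.float64(-0.1251), np.float64(-0.0283)), (np.float64(-0.1249), np.float64(0.027)), (np.float64(-0.0326), np.float64(0.0308))]
[    0   203   621   197 48617] [196. 620.] 90.0 [(np.float64(-0.0897), np.float64(-0.2248)), (np.float64(-0.0881), np.float64(0.2124)), (np.float64(0.1017), np.float64(0.2735)), (np.float64(0.0998), np.float64(-0.2903))]
t 13.47 pos [0.4952 0.1312 0.3564] gap 0.947 row [0.952 0.005 0.158] [-0.0001 -0.0516 -0.0008] x 5
```

View pics/w2.png

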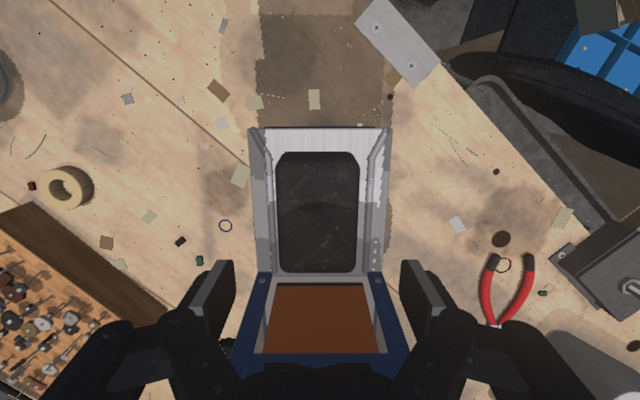

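The wrist view shows the case (u 276–360, v 152–273) flat and centred between the rods, released, with the flap shut.

Request:
jog_arm:
  increments:
    - [0.95, 0, 0.16, 0, -0.052, 0, -0.9]
    - [0.95, 0, 0.16, 0, -0.052, 0, -0.5]
    - [0.95, 0, 0.16, 0, -0.052, 0, 0]
    - [0.95, 0, 0.16, 0, -0.052, 0, 0.3]
    - [0.95, 0, 0.16, 0, -0.052, 0, 0.3]

```text
t: 14.1
tool_pos: [0.3814, 0.1059, 0.3201]
tcp_rot: [0.13, -0.108, 0.986, 0.014]
ft_force: [-0.4, -0.6, 0.5]
finger_gap: 0.351
grip_force: 0.0
```

```bash
python3 - <<'E'
from h import *
tip(-.15,.097,18,5)
E
```

```text
t 14.1 pos [0.3814 0.1059 0.3201] gap 0.351 row [0.197 0.003 0.454] [-0.0002 -0.0105 -0.0008] x 5
```

Request:
jog_arm:
  increments:
    - [0.2, 0, 0.45, 0, -0.01, 0, 0.3]
    - [0.2, 0, 0.45, 0, -0.01, 0, 0.3]
    - [0.2, 0, 0.45, 0, -0.01, 0, 0.3]
    - [0.2, 0, 0.45, 0, -0.01, 0, 0.3]
    - [0.2, 0, 0.45, 0, -0.01, 0, 0.3]

```text
t: 14.72
tool_pos: [0.3739, 0.1042, 0.2584]
tcp_rot: [0.153, -0.108, 0.982, 0.017]
ft_force: [0.1, -1.1, 0.8]
finger_gap: 0.351
grip_force: 0.0
```

```bash
python3 - <<'E'
from h import *
tip(-.10,.097,35,10)
E
```

```text
t 14.72 pos [0.3739 0.1042 0.2584] gap 0.351 row [0.021 0.002 0.088] [-0.0002 -0.0301 -0.0004] x 10
```

Request:
jog_arm:
  increments:
    - [0.02, 0, 0.09, 0, -0.03, 0, 0.3]
    - [0.02, 0, 0.09, 0, -0.03, 0, 0.3]
    - [0.02, 0, 0.09, 0, -0.03, 0, 0.3]
    - [0.02, 0, 0.09, 0, -0.03, 0, 0.3]
    - [0.02, 0, 0.09, 0, -0.03, 0, 0.3]

```text
t: 15.35
tool_pos: [0.3755, 0.1046, 0.2479]
tcp_rot: [0.227, -0.107, 0.968, 0.025]
ft_force: [-2.8, 0.1, -0.7]
finger_gap: 0.348
grip_force: 1.4
```

Request:
jog_arm:
  increments:
    - [0.02, 0, 0.09, 0, -0.03, 0, 0.3]
    - [0.02, 0, 0.09, 0, -0.03, 0, 0.3]
    - [0.02, 0, 0.09, 0, -0.03, 0, 0.3]
    - [0.02, 0, 0.09, 0, -0.03, 0, 0.3]
    - [0.02, 0, 0.09, 0, -0.03, 0, 0.3]

```text
t: 15.98
tool_pos: [0.3789, 0.1053, 0.2368]
tcp_rot: [0.299, -0.104, 0.948, 0.033]
ft_force: [-1.5, -1.7, -0.5]
finger_gap: 0.347
grip_force: 1.1
```

```bash
python3 - <<'E'
from h import *
print(manip.get_obs()['q'])
tip(-.045,.097,53,10)
E
```

```text
[ 0.20362046 -0.64258808  2.36407897  0.01239167  0.80829051 -1.59216127]
t 15.97 pos [0.3789 0.1053 0.2368] gap 0.347 row [0.055 0.002 0.155] [-0.0003 -0.0313 -0.0003] x 10
```

```bash
python3 - <<'E'
from h import *
tip(-.04,.097,38,10)
E
```

```text
t 15.97 pos [0.3789 0.1053 0.2368] gap 0.347 row [-0.155  0.002  0.144] [-0.0002 -0.0051 -0.0003] x 10
```

Request:
jog_arm:
  increments:
    - [-0.155, 0, 0.144, 0, -0.005, 0, 0.3]
    - [-0.155, 0, 0.144, 0, -0.005, 0, 0.3]
    - [-0.155, 0, 0.144, 0, -0.005, 0, 0.3]
    - [-0.155, 0, 0.144, 0, -0.005, 0, 0.3]
    - [-0.155, 0, 0.144, 0, -0.005, 0, 0.3]

```text
t: 16.6
tool_pos: [0.405, 0.1111, 0.2338]
tcp_rot: [0.311, -0.104, 0.944, 0.034]
ft_force: [-4.7, -0.9, 4.1]
finger_gap: 0.35
grip_force: 2.4
```

Request:
jog_arm:
  increments:
    - [-0.155, 0, 0.144, 0, -0.005, 0, 0.3]
    - [-0.155, 0, 0.144, 0, -0.005, 0, 0.3]
    - [-0.155, 0, 0.144, 0, -0.005, 0, 0.3]
    - [-0.155, 0, 0.144, 0, -0.005, 0, 0.3]
    - [-0.155, 0, 0.144, 0, -0.005, 0, 0.3]

```text
t: 17.23
tool_pos: [0.4305, 0.1168, 0.2308]
tcp_rot: [0.322, -0.103, 0.94, 0.035]
ft_force: [-3.7, -1.5, 2.3]
finger_gap: 0.351
grip_force: 1.7
```

```bash
python3 - <<'E'
from h import *
print(manip.get_obs()['q'])
tip(0,.097,53,10)
E
```

```text
[ 0.20560752 -0.47516993  2.28119346  0.01332561  0.67537373 -1.59196127]
t 17.23 pos [0.4305 0.1168 0.2308] gap 0.351 row [0.064 0.003 0.114] [-0.0003 -0.0265 -0.0003] x 10
```

Request:
jog_arm:
  increments:
    - [0.064, 0, 0.114, 0, -0.026, 0, 0.3]
    - [0.064, 0, 0.114, 0, -0.026, 0, 0.3]
    - [0.064, 0, 0.114, 0, -0.026, 0, 0.3]
    - [0.064, 0, 0.114, 0, -0.026, 0, 0.3]
    - [0.064, 0, 0.114, 0, -0.026, 0, 0.3]

```text
t: 17.85
tool_pos: [0.4333, 0.1174, 0.2145]
tcp_rot: [0.383, -0.101, 0.917, 0.042]
ft_force: [-1.4, -0.8, -0.3]
finger_gap: 0.349
grip_force: 0.7
```

```bash
python3 - <<'E'
from h import *
print(manip.get_obs()['q'])
tip(.01,.097,52,5)
tip(.01,.097,47,5)
E
```

```text
[ 0.20527314 -0.46810985  2.32235646  0.02080178  0.49602898 -1.59884511]
t 17.85 pos [0.4333 0.1174 0.2145] gap 0.349 row [-0.018  0.005  0.173] [-0.0006 -0.0232 -0.0006] x 5
t 17.85 pos [0.4333 0.1174 0.2145] gap 0.349 row [-0.142  0.006  0.165] [-0.0006 -0.0058 -0.0006] x 5
```

Request:
jog_arm:
  increments:
    - [-0.018, 0, 0.173, 0, -0.023, 0, 0.3]
    - [-0.018, 0, 0.173, 0, -0.023, 0, 0.3]
    - [-0.018, 0, 0.173, 0, -0.023, 0, 0.3]
    - [-0.018, 0, 0.173, 0, -0.023, 0, 0.3]
    - [-0.018, 0, 0.173, 0, -0.023, 0, 0.3]

```text
t: 18.48
tool_pos: [0.4508, 0.1213, 0.202]
tcp_rot: [0.435, -0.098, 0.894, 0.048]
ft_force: [0.5, -0.0, 0.4]
finger_gap: 0.35
grip_force: 0.0
```

```bash
python3 - <<'E'
from h import *
print(manip.get_obs()['q'])
tip(.027,.096,55,5)
im,o=snap('scene','s2.png');cv2.imwrite('pics/c5.png',cv2.resize(im[90:270,220:400,::-1],None,fx=3.3,fy=3.3))
E
```

```text
[ 0.20558526 -0.40689239  2.32214816  0.03395679  0.31967897 -1.61142161]
t 18.48 pos [0.4508 0.1213 0.202 ] gap 0.35 row [0.    0.006 0.113] [-0.0007 -0.0106 -0.0005] x 5
```

Request:
jog_arm:
  increments:
    - [0, 0, 0.113, 0, -0.011, 0, 0.3]
    - [0, 0, 0.113, 0, -0.011, 0, 0.3]
    - [0, 0, 0.05, 0, 0, 0, 0.3]
    - [0, 0, 0, 0, 0, 0, 0.3]
    - [0, 0, 0, 0, 0, 0, 0.3]

```text
t: 19.15
tool_pos: [0.4557, 0.1224, 0.1978]
tcp_rot: [0.444, -0.098, 0.889, 0.049]
ft_force: [-0.7, -0.3, -0.2]
finger_gap: 0.349
grip_force: 0.2
```

```bash
python3 - <<'E'
from h import *
print(manip.get_obs()['q'])
im,o=snap('scene','s3.png');c=cv2.resize(im[90:270,220:400,::-1],None,fx=2.2,fy=2.2)
im,o=snap('top','t3.png');d=cv2.resize(im[70:250,220:400,::-1],None,fx=2.2,fy=2.2)
cv2.imwrite('pics/c6.png',np.hstack([c,d]))
tip(-.06,.11,40,5)
E
```

```text
[ 0.2057471  -0.38619532  2.31896351  0.03865824  0.28216697 -1.61596581]
t 19.25 pos [0.4557 0.1224 0.1979] gap 0.35 row [ 0.022  0.005 -0.53 ] [-0.0006  0.0458 -0.0006] x 5
```

View pics/c6.png

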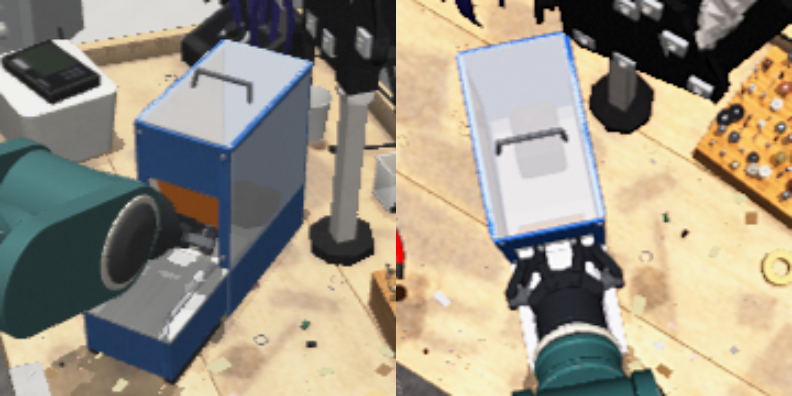

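The view shows the case down inside the box: the dark block seen through the roof at (540,145). The fingers are still in the opening, so I'll withdraw.

Request:
jog_arm:
  increments:
    - [0.02, 0, -0.53, 0, 0.045, 0, 0.3]
    - [0.02, 0, -0.53, 0, 0.045, 0, 0.3]
    - [0.02, 0, -0.53, 0, 0.045, 0, 0.3]
    - [0.02, 0, -0.53, 0, 0.045, 0, 0.3]
    - [0.02, 0, -0.53, 0, 0.045, 0, 0.3]

```text
t: 19.88
tool_pos: [0.4058, 0.1113, 0.2407]
tcp_rot: [0.341, -0.103, 0.934, 0.038]
ft_force: [-0.4, 1.2, 0.5]
finger_gap: 0.355
grip_force: 0.0
```

Request:
jog_arm:
  increments:
    - [0.2, 0, -0.5, 0, 0.045, 0, 0.3]
    - [0.2, 0, -0.5, 0, 0.045, 0, 0.3]
    - [0.2, 0, -0.5, 0, 0.045, 0, 0.3]
    - [0.2, 0, -0.5, 0, 0.045, 0, 0.3]
    - [0, 0, 0, 0, 0, 0, 0.3]

```text
t: 20.5
tool_pos: [0.3615, 0.1015, 0.2694]
tcp_rot: [0.258, -0.106, 0.96, 0.028]
ft_force: [-0.0, -0.3, -0.6]
finger_gap: 0.347
grip_force: 0.0
```

Request:
jog_arm:
  increments:
    - [0, 0, 0, 0, 0, 0, 0.3]
    - [0, 0, 0, 0, 0, 0, 0.3]
    - [0, 0, 0, 0, 0, 0, 0.3]
    - [0, 0, 0, 0, 0, 0, 0.3]
    - [0, 0, 0, 0, 0, 0, 0.3]

```text
t: 21.12
tool_pos: [0.3616, 0.1015, 0.2686]
tcp_rot: [0.256, -0.106, 0.96, 0.028]
ft_force: [-0.3, 0.7, -0.0]
finger_gap: 0.353
grip_force: 0.0
```

```bash
python3 - <<'E'
from h import *
o=manip.get_obs();q=o['tcp_rot'];z=R.from_quat([q[1],q[2],q[3],q[0]]).as_matrix()[:,2]
t=np.array(o['tool_pos'])+.173*z;print('tip',box(t),t[2])
im,_=snap('scene','s4.png');b=im[:,:,::-1].copy();h=cv2.cvtColor(b,cv2.COLOR_BGR2HSV)
m=cv2.inRange(h[160:215,280:330],(5,150,80),(20,255,255));c=max(cv2.findContours(m,0,2)[0],key=cv2.contourArea)
print(cv2.approxPolyDP(c,3,True).reshape(-1,2)+[280,160],'start: 291,172 292,195 318,204 318,180')
# case through the roof, top view
im2,_=snap('top','t4.png');g=im2.max(axis=2)[85:190,245:320];k=((g>100)&(g<190)).astype(np.uint8)
n,l,s,ce=cv2.connectedComponentsWithStats(k)
for i in range(1,n):
    if s[i,4]>80:print(s[i],box(ray('top',ce[i]+[245,85],.06)))
E
```

```text
tip (np.float64(-0.1286), np.float64(-0.0007)) 0.11859311431014741
[[291 172]
 [292 195]
 [318 204]
 [318 180]] start: 291,172 292,195 318,204 318,180
[20 43 32 13 90] (np.float64(0.1469), np.float64(0.0118))
```

The flap's outline matches the start, so it is shut, and the fingers are clear of everything.

```bash
python3 -c "
from station import manip
print(manip.hand_in())"
```

```text
the job is handed in; nothing more can be done
None
```

The black case was set down on the deck, pushed through the flap and is now inside the job box, the flap is shut again, and the job was handed in at about 21 s (the verdict itself wasn't shown).

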